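# Thread two flask weight rings back on their storage spindle

### The arm

A 7-joint arm with a two-finger parallel gripper is mounted at the origin on the work surface. World frame = base frame: x ahead of the robot, y to its left, z up, the work surface at z = 0. Lengths are in m, angles in rad, forces in N, time in s.
With the tool pointing down it reaches from about 0.35 to 0.9 m from the base axis. Payload 8.1 kg.
Tool frame: the origin (TCP) lies on the centre line of the jaws, within the pads' length; the fingertips stand 19 mm ahead of it and the grasp point (between the pads) is the TCP; z points along the fingers, y is the line along which they close (so a half turn about z gives the same grasp; the last joint's range is limited). The gripper opens to 85 mm and grips with 20 to 120 N. Pads are 22 mm wide; open, the fingers measure 114 mm over their backs; the gripper's body (76 mm by 85 mm) begins 54 mm behind the grasp point. The pads swing forward as they close: fully open they stand 13 mm farther back than shut.
Start: joints at [1.11, 0.434, 0.025, 1.573, -0.012, 1.134, -0.075], TCP at [0.219, -0.585, 0.216] pointing down, gripper open.
Joint ranges: [-2.62, 2.62], [-0.44, 2.09], [-1.27, 1.32], [0.08, 2.57], [-1.32, 4.46], [0.12, 2], [-2.74, 2.74]. Speed limits (rad/s): [2.22, 2.22, 3.01, 3.01, 3.14, 3.14, 3.14].

### API

Orientations are given as a unit quaternion [x, y, z, w].
In Python, from workcell import arm, snapshot gives the robot as it stands.
- The arm moves only by the tool apply_moves, never from a script. Its argument "targets" is a list that holds one entry, the list of rows, each a list of 4 numbers: the shift along the world's x, y, z scaled (see below), then the turn about the world's z scaled (see below). A call has 1 to 12 rows; each row is the pose to reach, as a shift and turn from the pose commanded when the call began, turning the shorter way round; what a row does not reach only later rows make up. The controller multiplies each number of a shift by 0.1 m and each number of a turn by 180 degrees. A row lasts 1/10 s, in which the tool goes at most 50 mm and 8.59 degrees, less where a joint would pass 70% of its speed; a pose out of reach is approached as far as the arm can. A call with a number of a shift or a turn outside -1 to 1 is refused whole. A call with a gripper value outside its range is refused whole. "claw" is the opening, from 0 (shut) to 1 (fully open), set as the call begins (left out, the last holds). The fingers move at their own pace and stop on an object; "squeeze" is the grip in N (left out, the last holds). Time passes only in rows, so rows that repeat a pose let the fingers close. It gives the time, the measured TCP pose, the force, the opening and the grip force at its end, in the units of the state.
- arm.state(): the state, without advancing time (a new reading comes with each control period).
- snapshot(name): name is "scene" or "top" or "wrist"; returns a dict with "pixels" (480x640x3 uint8, red, green, blue), "camera_matrix" (3x3 intrinsics, pixels), "k1" (the pictures are not rectified: a ray, as slopes to the right and down, at radius r is drawn at 1 + k1 r^2 times it, then the intrinsics apply), "xyz" and "attitude" of the camera in the world. Camera axes: x right, y down, z forward; pixel columns grow to the right and rows downward; lengths in m; the calibration is good to about 2 mm. A picture is of the moment at which its call begins. There is no depth.
- arm.finish_job(): hands the job in; it is judged then, once.
The state is a dict: "time_s": time; "q": joint angles; "joint_velocities": joint speeds; "joint_efforts": joint torques, N m; "tool_pos": TCP position; "tool_rot": TCP orientation; "ft_force": force on the tool from outside, world axes, zero at the start; "moment": the same for the moment, N m; "width": finger opening in m; "gripper_force": force on a finger pad.
Only numpy, scipy, OpenCV 4.12 (cv2) and the standard library are available. Lean on these libraries where they do the work, as an engineer would, in place of code of your own. Each camera call takes 0.05 s, during which the arm holds its last target. There are 200 camera calls.

### The job

Put the two coated flask weight rings away on the upright spindle of their stand in size order: first the wider blue ring, flat on the stand's base, then the narrower red ring, flat on top of it. Let go of both, and leave the brown cork ring lying where it is.

Things in the scene. Friction and masses are not known exactly. Their poses are not given: they have to be found in the camera images.
- stand: Storage stand fixed to the black bench: a round grey base disc, 90 mm across and 10 mm thick, with a vertical dark steel spindle in its middle, 14 mm in diameter, its blunt tapered tip 60 mm above the bench. Origin: centre of the underside of the base, at bench height, on the spindle's axis; z up. Stand, weight rings and cork ring change places; 120 mm or more between centres.
- ring_wide: The wider weight ring, loose: blue coated metal, 58 mm outside diameter, straight-through hole of 36 mm, 20 mm high, about 0.2 kg, lying flat on the bench. Origin: on the ring's axis, at its underside; z up along the axis.
- ring_narrow: The narrower weight ring, loose: red coated metal, 46 mm outside diameter, straight-through hole of 32 mm, 18 mm high, about 0.1 kg, lying flat on the bench. Origin: on the ring's axis, at its underside; z up along the axis.
- cork_ring: Bystander of similar shape, loose: brown cork ring (a flask rest), 64 mm outside diameter, hole 38 mm, 20 mm high, 30 g. Origin: on its axis, at its underside. Also loose, 145 mm or more beyond the outermost of the four things: a 130 mm high glass flask (far left), a 90 mm amber jar (far right); and a 16 mm high green screw cap less than 0.36 m from the robot's axis.
Not all that is in view belongs to the job. There is more than one size of the ring_narrow; the one meant has the size given above. Leave any pink look-alike of the stand alone.

How it is judged:
By the outcome, as a careful person would: the job done as asked, in the order asked, and still so for the second after the job is handed in, with the robot touching nothing.
It also fails if it takes over 64 s, if anything falls off the work surface, if the arm or the gripper's body presses on something with over 40 N, if the wrist force passes 120 N, or if a joint passes its speed limit or range.

## Working session

There is one attempt and no reset: what is moved stays moved. The work goes in short steps, Python scripts to look and compute and a tool call to move; the robot and the scene stay as the last step left them, time stands still between calls to the robot, and variables do not carry over. Pictures are saved under pics/ and viewed, at most 10 in all, crops included, and the job is handed in when it is done.

Besides the shell and the picture viewer there is one more tool, called after "Request:" as name([rows], argument=value, ...), one row to a line, values as JSON. apply_moves: Moves the arm, as the interface text tells. Shifts and turns lie within -1 to 1; 1 stands for 0.1 m of shift or 180 degrees of turn. Its arguments: {"type":"object","properties":{"targets":{"type":"array","items":{"type":"array","items":{"type":"array","items":{"type":"number","minimum":-1,"maximum":1}}}},"claw":{"type":"number"},"squeeze":{"type":"number"}},"required":["targets"]}

```bash
mkdir -p pics; cat > h.py <<'E'
import numpy as np, cv2
from scipy.spatial.transform import Rotation as R
from workcell import arm, snapshot
def snap(n,f=None):
    s=snapshot(n)
    if f: cv2.imwrite('pics/'+f,cv2.cvtColor(s['pixels'],cv2.COLOR_RGB2BGR))
    return s
def rot(s):
    a=np.array(s['attitude'],float)
    return a if a.shape==(3,3) else R.from_quat(a).as_matrix()
def cast(s,uv,z):
    K=np.array(s['camera_matrix']); k=s['k1']
    d=cv2.undistortPoints(np.array(uv,float).reshape(-1,1,2),K,np.array([k,0,0,0.]),).reshape(-1,2)
    w=np.c_[d,np.ones(len(d))]@rot(s).T; c=np.array(s['xyz'])
    return c+w*((z-c[2])/w[:,2])[:,None]
E
python3 - <<'E'
from h import *
for n in('top','scene'):
    s=snap(n,n+'0.png'); print(n,s['xyz'],s['attitude'],s['k1'],s['camera_matrix'])
st=arm.state(); print(st)
E
```

```text
top [0.46537506 0.05186309 1.36955409] [ 0.71549923 -0.69788366  0.02843155 -0.01452239] -0.11757729874449799 [[605.04384132   0.         314.9202949 ]
 [  0.         605.04384132 242.57742344]
 [  0.           0.           1.        ]]
scene [1.04798976 0.26054855 0.67898514] [ 0.49092027  0.80353679 -0.28204426 -0.18378509] -0.030131122925633663 [[514.76847721   0.         314.25957826]
 [  0.         514.76847721 232.2673842 ]
 [  0.           0.           1.        ]]
{'time_s': 0.1, 'q': array([ 1.11038673,  0.43517744,  0.02499936,  1.57400225, -0.01159656,
        1.13402329, -0.07511358]), 'joint_velocities': array([ 0.00145292, -0.00226044,  0.00220247,  0.00011258,  0.00171087,
       -0.0017226 ,  0.00031517]), 'joint_efforts': array([ 4.08340478e-03, -6.71766615e+01,  1.02880318e+00, -3.16904140e+01,
        1.58573646e-02,  7.15020957e-03, -8.97871200e-05]), 'tool_pos': array([ 0.21865362, -0.58498941,  0.21529128]), 'tool_rot': array([ 9.84048241e-01,  1.77900316e-01, -2.02147228e-04, -7.04224464e-04]), 'ft_force': array([-0.68049608, -0.18364535,  0.24024843]), 'moment': array([-0.04406325,  0.00595865,  0.01044031]), 'gripper_force': 0.0, 'width': 0.08557536875610351}
```

View pics/top0.png

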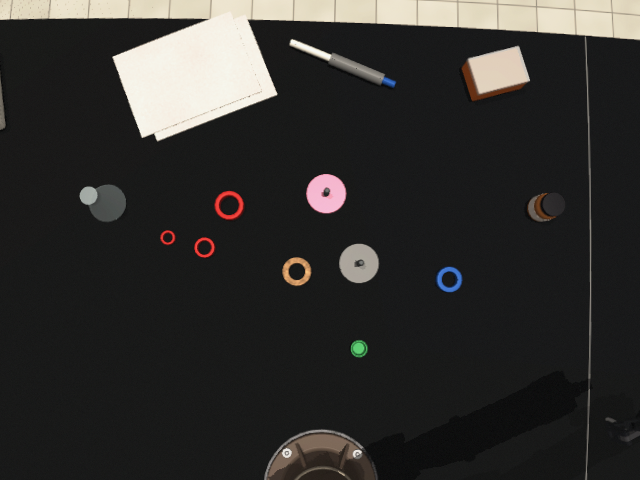

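View pics/scene0.png

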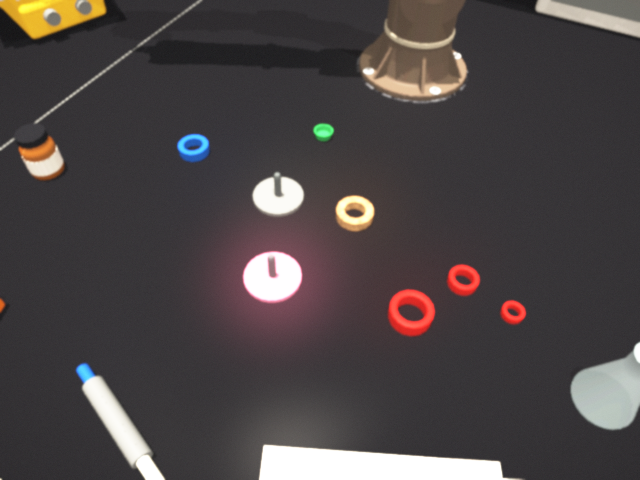

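The top view shows blue at (449,279), the grey stand at (359,263) and the cork at (297,271). There are three red rings at (229,205), (204,247) and (167,237), and the middle-sized one looks like 46 mm. The scene view agrees.

```bash
cat >> h.py <<'E'
def blobs(s,lo,hi,z,amin=60):
    hsv=cv2.cvtColor(s['pixels'],cv2.COLOR_RGB2HSV); m=cv2.inRange(hsv,lo,hi)
    out=[]
    for c in cv2.findContours(m,cv2.RETR_EXTERNAL,cv2.CHAIN_APPROX_NONE)[0]:
        if cv2.contourArea(c)<amin: continue
        p=cast(s,c.reshape(-1,2),z)[:,:2]
        (x,y),r=cv2.minEnclosingCircle((p*1000).astype(np.float32))
        e=cv2.fitEllipse((p*1000).astype(np.float32))
        px=cv2.minEnclosingCircle(c)[0]
        out.append((np.round(px).astype(int).tolist(),np.round(e[0],1).tolist(),np.round(e[1],1).tolist(),round(2*r,1)))
    return out
BLUE=((100,120,80),(125,255,255)); RED=((0,150,80),(6,255,255)); CORK=((8,80,80),(25,255,255)); GREY=((10,5,90),(40,60,215))
E
python3 - <<'E'
from h import *
s=snap('top')
for n,c,z in(('blue',BLUE,.02),('red',RED,.018),('cork',CORK,.02),('grey',GREY,.01)):
    for b in blobs(s,*c,z): print(n,b)
w=snap('wrist'); print(w['xyz'],w['attitude'],w['camera_matrix'])
st=arm.state(); M=R.from_quat(st['tool_rot']).as_matrix(); print(M, M.T@(np.array(w['xyz'])-st['tool_pos']))
E
```

```text
blue ([449, 279], [473.4, -277.1], [55.5, 58.1], 59.5)
blue ([389, 82], [923.1, -134.0], [16.0, 34.1], 30.4)
red ([204, 247], [531.5, 274.1], [44.5, 45.1], 46.8)
red ([167, 237], [551.8, 357.8], [31.7, 33.7], 34.8)
red ([229, 205], [627.8, 222.0], [63.7, 65.3], 66.7)
cork ([296, 271], [483.4, 66.3], [62.4, 63.0], 65.2)
cork ([546, 206], [647.2, -510.2], [55.8, 60.1], 61.3)
cork ([494, 76], [795.5, -250.8], [136.7, 288.7], 153.6)
grey ([326, 446], [90.7, -8.4], [73.3, 154.1], 160.7)
grey ([359, 263], [505.1, -73.4], [86.3, 88.3], 89.6)
grey ([540, 208], [649.4, -515.0], [65.8, 95.5], 58.8)
grey ([1, 105], [805.2, 766.5], [9.1, 174.3], 112.6)
grey ([498, 70], [969.1, -396.9], [101.8, 156.6], 155.4)
grey ([337, 57], [965.3, -39.8], [22.5, 327.2], 232.7)
grey ([587, 208], [660.8, -615.4], [3.4, 712.3], 813.0)
grey ([516, 20], [1102.9, -466.4], [75.7, 724.5], 620.7)
[ 0.28440449 -0.56104156  0.37389354] [ 0.81350875 -0.56451884 -0.08005794  0.11451078] [[403.7242194    0.         322.78592129]
 [  0.         403.7242194  237.07800239]
 [  0.           0.           1.        ]]
[[ 9.36690803e-01  3.50157327e-01 -4.31783559e-04]
 [ 3.50157580e-01 -9.36690396e-01  8.78390966e-04]
 [-9.68724806e-05 -9.73973026e-04 -9.99999521e-01]] [ 0.06993403  0.00027135 -0.15836319]
```

Request:
apply_moves([
  [[0.4,0.5,0,0],[0.85,1,0,0],[0.85,1,0,0]],
], claw=1)

```text
time_s: 0.5
tool_pos: [0.3065, -0.4823, 0.2159]
tool_rot: [0.984, 0.179, 0.001, -0.001]
ft_force: [1.1, 0.3, -0.8]
width: 0.0858
gripper_force: 0.0
```

Request:
apply_moves([
  [[0.4,0.5,0,0],[0.85,1,0,0],[0.85,1,0,0]],
])

```text
time_s: 0.8
tool_pos: [0.3914, -0.3818, 0.2161]
tool_rot: [0.984, 0.18, 0.001, -0.0]
ft_force: [0.5, -0.9, 0.9]
width: 0.0852
gripper_force: 0.0
```

Request:
apply_moves([
  [[0.4,0.5,-0.2,0],[0.85,1,-0.4,0],[0.85,1,-0.4,0],[0.85,1,-0.4,0],[0.85,1,-0.4,0]],
])

```text
time_s: 1.3
tool_pos: [0.474, -0.2847, 0.1756]
tool_rot: [0.984, 0.179, -0.0, -0.0]
ft_force: [-1.1, -0.6, 0.8]
width: 0.0854
gripper_force: 0.0
```

```bash
python3 - <<'E'
from h import *
w=snap('wrist','w1.png'); st=arm.state(); print(st['time_s'],st['tool_pos'],w['xyz'])
print(blobs(w,*BLUE,.02,300)); print(blobs(w,*GREY,.01,1000))
E
```

```text
1.35 [ 0.47339076 -0.28607023  0.1759609 ] [ 0.53972822 -0.26042663  0.33405027]
[([315, 208], [474.4, -278.2], [57.2, 59.2], 60.0)]
[([89, 86], [504.8, -79.3], [127.7, 133.1], 147.5)]
```

View pics/w1.png

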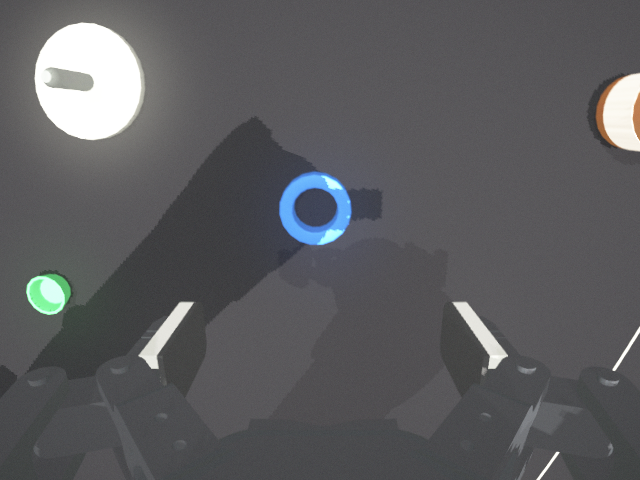

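The wrist view shows the blue ring at (315,208) between the open jaws. It measures (474,-278) mm, which agrees with the top view. I'll go down and grip it.

Request:
apply_moves([
  [[0,0.07,-0.3,0],[0,0.07,-0.6,0],[0,0.07,-0.9,0],[0,0.07,-1,0]],
])

```text
time_s: 1.75
tool_pos: [0.4713, -0.2795, 0.0739]
tool_rot: [0.984, 0.177, -0.002, -0.001]
ft_force: [-0.6, 0.0, 0.3]
width: 0.0855
gripper_force: 0.0
```

Request:
apply_moves([
  [[0,0,-0.2,0],[0,0,-0.4,0],[0,0,-0.51,0],[0,0,-0.51,0],[0,0,-0.51,0]],
])

```text
time_s: 2.25
tool_pos: [0.4741, -0.2792, 0.0259]
tool_rot: [0.984, 0.178, 0.0, 0.0]
ft_force: [0.4, 0.0, -0.1]
width: 0.0851
gripper_force: 0.0
```

Request:
apply_moves([
  [[0,0,0,0],[0,0,0,0],[0,0,0,0],[0,0,0,0],[0,0,0,0],[0,0,0,0],[0,0,0,0],[0,0,0,0]],
], claw=0, squeeze=40)

```text
time_s: 3.05
tool_pos: [0.4738, -0.2784, 0.025]
tool_rot: [0.984, 0.178, -0.0, 0.0]
ft_force: [0.8, -0.7, 1.2]
width: 0.0
gripper_force: 0.0
```

```bash
python3 - <<'E'
from h import *
w=snap('wrist','w2.png'); st=arm.state(); print(st['time_s'],st['tool_pos'],st['width'],st['ft_force'])
print(blobs(w,*BLUE,.02,300)); 
for b in blobs(snap('top'),*BLUE,.02):print(b)
E
```

```text
3.1 [ 0.47386731 -0.27842214  0.02499039] 2.480493044537992e-05 [-0.24136336  0.37854114  0.39800466]
[([321, 280], [477.6, -276.1], [52.5, 54.7], 60.4)]
([444, 274], [487.9, -265.1], [16.9, 41.2], 45.3)
([389, 82], [923.0, -134.2], [15.9, 34.6], 31.2)
```

View pics/w2.png

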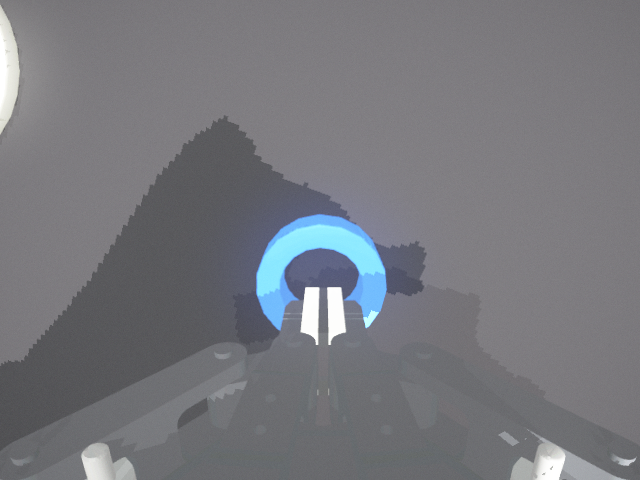

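The fingers closed over the ring instead of on it; the shut tips are at about (322,288), apparently in the hole, and the ring hasn't moved. I'll work out the real tip position when open from the two wrist pictures.

```bash
python3 - <<'E'
from h import *
w=snap('wrist'); st=arm.state(); T=R.from_quat(st['tool_rot']).as_matrix()
C=T.T@(np.array(w['xyz'])-st['tool_pos']); RC=T.T@rot(w); print(C,RC.round(3))
K=np.array(w['camera_matrix'])
# open, pad tips: front corners (inner) in w1 ; y=+-.0427
for uv in [(193,303),(453,303),(178,303),(468,303),(158,365),(487,357)]:
    d=cv2.undistortPoints(np.array([[uv]],float),K,np.array([w['k1'],0,0,0.])).ravel()
    r=RC@np.r_[d,1]; t=(np.sign(r[1])*.0427-C[1])/r[1]; print(uv,(C+t*r).round(4))
# shut: pad front tip edge; pads 22 mm wide -> x=+.011
for uv in [(312,288),(335,288),(312,344),(340,344)]:
    d=cv2.undistortPoints(np.array([[uv]],float),K,np.array([w['k1'],0,0,0.])).ravel()
    r=RC@np.r_[d,1]; t=(.011-C[0])/r[0]; print(uv,(C+t*r).round(4))
E
```

```text
[ 0.06993495  0.00032487 -0.15849886] [[-0.    -0.961 -0.277]
 [ 1.    -0.     0.   ]
 [-0.    -0.277  0.961]]
(193, 303) [ 0.0124 -0.0427 -0.0374]
(453, 303) [ 0.0134  0.0427 -0.0397]
(178, 303) [ 0.0184 -0.0427 -0.0503]
(468, 303) [ 0.0193  0.0427 -0.0522]
(158, 365) [ 0.0094 -0.0427 -0.069 ]
(487, 357) [ 0.012   0.0427 -0.0693]
(312, 288) [ 0.011  -0.0036 -0.0214]
(335, 288) [ 0.011   0.0048 -0.0214]
(312, 344) [ 0.011  -0.0027 -0.0603]
(340, 344) [ 0.011   0.0051 -0.0604]
```

Request:
apply_moves([
  [[0,0,0.1,0],[0,0,0.3,0],[0,0,0.6,0],[0,0,0.6,0]],
])

```text
time_s: 3.6
tool_pos: [0.4762, -0.2796, 0.0891]
tool_rot: [0.984, 0.178, 0.003, 0.002]
ft_force: [0.9, -0.3, 0.4]
width: 0.0001
gripper_force: 0.0
```

Request:
apply_moves([
  [[0,0,0,0],[0,0,0,0],[0,0,0,0],[0,0,0,0],[0,0,0,0],[0,0,0,0],[0,0,0,0],[0,0,0,0]],
], claw=1)

```text
time_s: 4.4
tool_pos: [0.4738, -0.2785, 0.085]
tool_rot: [0.984, 0.178, -0.0, -0.0]
ft_force: [0.1, 0.9, 0.2]
width: 0.0855
gripper_force: 0.0
```

```bash
python3 - <<'E'
from h import *
w=snap('wrist','w3.png'); st=arm.state(); print(st['time_s'],st['tool_pos'],st['width'],st['ft_force'])
print(blobs(w,*BLUE,.02,300)); 
for b in blobs(snap('top'),*BLUE,.02):print(b)
E
```

```text
4.45 [ 0.47388708 -0.27841168  0.08499651] 0.08533971289293162 [-0.32827008  0.02139867 -0.75395231]
[([321, 242], [475.6, -276.7], [55.5, 59.5], 60.6)]
([448, 276], [484.2, -272.0], [28.7, 46.7], 53.2)
([389, 82], [923.0, -134.2], [15.9, 34.6], 31.2)
```

View pics/w3.png

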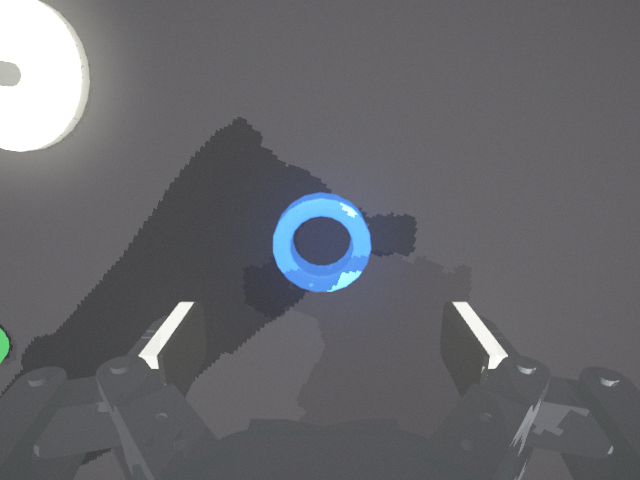

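Picture w3 shows the ring at (321,242) and the pad tips at rows ~303, columns 193 and 453. Both the open and shut geometry put the real tips about 40 mm farther back than the reported TCP implies: tool z is about -38 mm open and -21 mm shut, not +19. I'll part-close in the air and re-measure the tips by code.

Request:
apply_moves([
  [[0,0,0,0],[0,0,0,0],[0,0,0,0],[0,0,0,0]],
], claw=0.8)

```text
time_s: 4.9
tool_pos: [0.4739, -0.2785, 0.085]
tool_rot: [0.984, 0.178, 0.0, 0.0]
ft_force: [0.4, 0.4, -0.3]
width: 0.0681
gripper_force: 0.0
```

```bash
cat >> h.py <<'E'
def tips(w,st):
    T=R.from_quat(st['tool_rot']).as_matrix(); C=T.T@(np.array(w['xyz'])-st['tool_pos']); RC=T.T@rot(w)
    m=cv2.inRange(cv2.cvtColor(w['pixels'],cv2.COLOR_RGB2HSV),(0,0,170),(179,60,255)); m[:270]=0
    for lo,hi,inner in((120,322,max),(322,520,min)):
        c=np.argwhere(m[:,lo:hi]); r=c[:,0].min(); u=inner(c[c[:,0]<=r+1][:,1])+lo
        d=cv2.undistortPoints(np.array([[[u,r]]],float),np.array(w['camera_matrix']),np.array([w['k1'],0,0,0.])).ravel()
        v=RC@np.r_[d,1]; t=(np.sign(v[1])*st['width']/2-C[1])/v[1]; t2=(.011-C[0])/v[0]
        print((u,r),'by y:',(C+t*v).round(4),'by x:',(C+t2*v).round(4))
E
python3 - <<'E'
from h import *
w=snap('wrist'); st=arm.state(); print(st['width'],st['tool_pos'])
tips(w,st)
s=snap('scene','s2.png')
cv2.imwrite('pics/s2c.png',cv2.resize(cv2.imread('pics/s2.png')[0:260,60:360],None,fx=2,fy=2))
E
```

```text
0.06836517300693648 [ 0.47382837 -0.27845328  0.08502616]
(np.int64(222), np.int64(295)) by y: [ 0.013  -0.0342 -0.0321] by x: [ 0.011  -0.0354 -0.0277]
(np.int64(342), np.int64(272)) by y: [-0.1852  0.0342  0.5063] by x: [ 0.011   0.0081 -0.0049]
```

View pics/s2c.png

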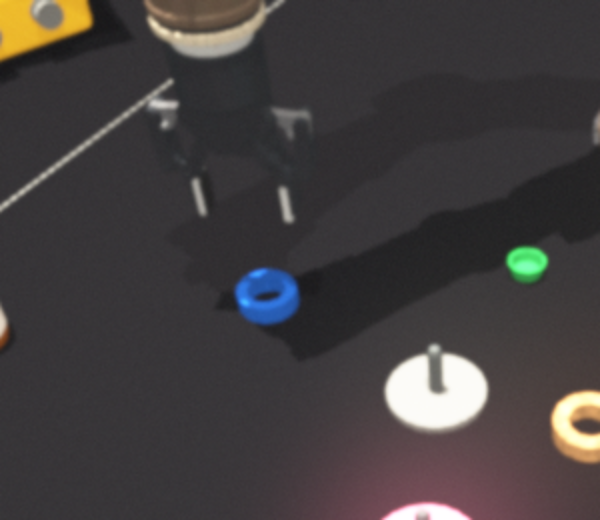

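The scene crop shows the tips (crop (203,215) and (290,220)) well above the ring, which confirms the offset of about +30 mm at this opening. I'll go down to a reported z of about -0.02, watching the force.

Request:
apply_moves([
  [[0.01,0.01,-0.3,0],[0.01,0.01,-0.6,0],[0.01,0.01,-0.8,0],[0.01,0.01,-0.9,0],[0.01,0.01,-0.9,0]],
])

```text
time_s: 5.5
tool_pos: [0.4741, -0.277, -0.006]
tool_rot: [0.984, 0.178, -0.001, -0.001]
ft_force: [-0.1, 0.2, 0.3]
width: 0.0682
gripper_force: 0.0
```

Request:
apply_moves([
  [[0,0,-0.04,0],[0,0,-0.08,0],[0,0,-0.12,0],[0,0,-0.15,0],[0,0,-0.15,0]],
])

```text
time_s: 6.0
tool_pos: [0.4747, -0.2774, -0.0202]
tool_rot: [0.984, 0.178, -0.0, -0.0]
ft_force: [0.1, -0.2, 0.6]
width: 0.0686
gripper_force: 0.0
```

Request:
apply_moves([
  [[0,0,0,0],[0,0,0,0],[0,0,0,0],[0,0,0,0],[0,0,0,0],[0,0,0,0]],
], claw=0, squeeze=40)

```text
time_s: 6.6
tool_pos: [0.475, -0.2775, -0.0193]
tool_rot: [0.984, 0.178, 0.0, 0.0]
ft_force: [-0.4, 0.8, 6.1]
width: 0.056
gripper_force: 47.3
```

Request:
apply_moves([
  [[0,0,0.1,0],[0,0,0.4,0],[0,0,0.8,0],[0,0,1,0],[0,0,1,0]],
])

```text
time_s: 7.1
tool_pos: [0.4768, -0.2784, 0.0836]
tool_rot: [0.984, 0.178, 0.002, 0.002]
ft_force: [-0.0, 0.2, -2.1]
width: 0.0563
gripper_force: 43.9
```

Request:
apply_moves([
  [[0.05,0.3,0,0],[0.1,0.6,0,0],[0.15,1,0,0],[0.15,1,0,0],[0.15,1,0,0]],
])

```text
time_s: 7.6
tool_pos: [0.4894, -0.1761, 0.0794]
tool_rot: [0.984, 0.179, -0.001, -0.0]
ft_force: [-0.5, -0.2, -2.2]
width: 0.0563
gripper_force: 43.9
```

```bash
python3 - <<'E'
from h import *
w=snap('wrist','w4.png'); st=arm.state(); print(st['time_s'],st['tool_pos'],st['width'],st['ft_force'])
for z in (.095,.1,.105,.11,.115,.12,.125): print(z,blobs(w,*BLUE,z,300)) 
print(blobs(w,(0,0,170),(179,60,255),.01,3000))
E
```

```text
7.65 [ 0.48930474 -0.17746525  0.07946519] 0.05598971670176054 [ 0.53297439 -1.20534576 -2.95890369]
0.095 [([323, 331], [477.7, -180.8], [67.2, 75.2], 75.7)]
0.1 [([323, 331], [480.5, -179.8], [64.9, 72.5], 73.0)]
0.105 [([323, 331], [483.2, -178.8], [62.5, 69.9], 70.4)]
0.11 [([323, 331], [485.9, -177.7], [60.2, 67.3], 67.7)]
0.115 [([323, 331], [488.6, -176.7], [57.8, 64.6], 65.1)]
0.12 [([323, 331], [491.3, -175.7], [55.4, 62.0], 62.4)]
0.125 [([323, 331], [494.0, -174.7], [53.1, 59.4], 59.8)]
[([165, 154], [505.9, -74.2], [88.6, 90.1], 91.2)]
```

View pics/w4.png

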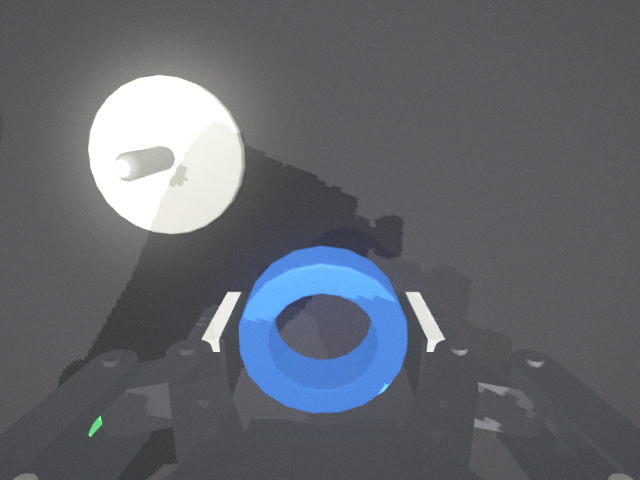

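The blue ring is held level and centred in the jaws ((323,331)). The stand is at (165,154), which gives (506,-74) mm. I'll move over the spindle and lower.

Request:
apply_moves([
  [[0.05,0.3,0,0],[0.1,0.6,0,0],[0.15,0.9,0,0],[0.15,1,0,0],[0.15,1,0,0]],
])

```text
time_s: 8.15
tool_pos: [0.5046, -0.0769, 0.0797]
tool_rot: [0.984, 0.179, -0.0, -0.0]
ft_force: [0.5, -0.3, -2.7]
width: 0.0561
gripper_force: 43.9
```

Request:
apply_moves([
  [[0,0.03,0,0],[0,0.03,-0.1,0],[0,0.03,-0.3,0],[0,0.03,-0.5,0],[0,0.03,-0.5,0]],
])

```text
time_s: 8.65
tool_pos: [0.5025, -0.0757, 0.0274]
tool_rot: [0.984, 0.177, -0.002, -0.0]
ft_force: [-0.6, -0.1, -1.8]
width: 0.0563
gripper_force: 43.9
```

Request:
apply_moves([
  [[0,0,-0.1,0],[0,0,-0.2,0],[0,0,-0.28,0],[0,0,-0.34,0],[0,0,-0.37,0],[0,0,-0.37,0],[0,0,-0.37,0]],
])

```text
time_s: 9.35
tool_pos: [0.5051, -0.0744, -0.0068]
tool_rot: [0.984, 0.178, 0.0, 0.0]
ft_force: [0.3, 0.3, -3.4]
width: 0.0562
gripper_force: 44.0
```

Request:
apply_moves([
  [[0,0,-0.01,0],[0,0,-0.02,0],[0,0,-0.03,0],[0,0,-0.03,0]],
])

```text
time_s: 9.75
tool_pos: [0.5051, -0.0744, -0.0094]
tool_rot: [0.984, 0.178, 0.0, 0.0]
ft_force: [-1.9, -0.4, 6.4]
width: 0.0561
gripper_force: 49.1
```

Request:
apply_moves([
  [[0,0,0,0],[0,0,0,0],[0,0,0,0],[0,0,0,0],[0,0,0,0]],
], claw=0.9)

```text
time_s: 10.25
tool_pos: [0.5049, -0.0744, -0.01]
tool_rot: [0.984, 0.178, 0.0, 0.0]
ft_force: [-0.3, 0.6, 0.3]
width: 0.0772
gripper_force: 0.0
```

Request:
apply_moves([
  [[0,0,0.1,0],[0,0,0.4,0],[0,0,0.8,0],[0,0,1,0],[0,0,1,0]],
])

```text
time_s: 10.75
tool_pos: [0.5071, -0.0746, 0.0936]
tool_rot: [0.984, 0.178, 0.003, 0.001]
ft_force: [0.9, -0.2, -0.8]
width: 0.0769
gripper_force: 0.0
```

Request:
apply_moves([
  [[0,0.2,0.4,0],[0,0.6,0.5,0],[0,1,0.5,0],[0,1,0.5,0]],
])

```text
time_s: 11.15
tool_pos: [0.5046, 0.0319, 0.1404]
tool_rot: [0.983, 0.182, 0.001, -0.001]
ft_force: [-0.4, -1.1, 0.2]
width: 0.0767
gripper_force: 0.0
```

Request:
apply_moves([
  [[0.1,0.5,0,0],[0.1,1,0,0],[0.1,1,0,0]],
])

```text
time_s: 11.45
tool_pos: [0.5139, 0.1334, 0.1398]
tool_rot: [0.983, 0.182, 0.0, -0.002]
ft_force: [0.1, -0.0, 0.4]
width: 0.0766
gripper_force: 0.0
```

Request:
apply_moves([
  [[0.1,0.5,0,0],[0.15,1,0,0],[0.15,1,0,0],[0.15,1,0,0]],
])

```text
time_s: 11.85
tool_pos: [0.529, 0.2266, 0.1391]
tool_rot: [0.984, 0.18, -0.001, 0.0]
ft_force: [-0.4, -0.9, -0.6]
width: 0.0766
gripper_force: 0.0
```

```bash
python3 - <<'E'
from h import *
w=snap('wrist','w5.png'); st=arm.state(); print(st['time_s'],st['tool_pos'],st['tool_rot'],st['width'],st['ft_force'])
print(blobs(w,*RED,.018,300)) 
t=snap('top','t5.png')
for b in blobs(t,*BLUE,.03):print(b)
for b in blobs(t,*RED,.018):print(b)
a=cv2.imread('pics/w5.png');b=cv2.imread('pics/t5.png')[180:340,100:480]
cv2.imwrite('pics/m5.png',np.vstack([cv2.resize(a,(400,300)),cv2.resize(b,(400,168))]))
E
```

```text
11.9 [0.52929874 0.22473566 0.13919885] [ 9.83977719e-01  1.78288704e-01 -8.38962824e-04  5.31910059e-04] 0.07638849831634756 [-0.2966686  -0.46619648 -0.44527378]
[([262, 193], [533.3, 273.4], [45.2, 47.2], 47.9), ([386, 88], [627.7, 220.8], [44.0, 45.9], 46.4)]
([360, 263], [503.2, -74.2], [55.1, 55.6], 57.2)
([389, 82], [919.6, -132.8], [15.8, 34.3], 30.9)
([229, 205], [627.8, 222.0], [63.7, 65.3], 66.7)
```

View pics/m5.png

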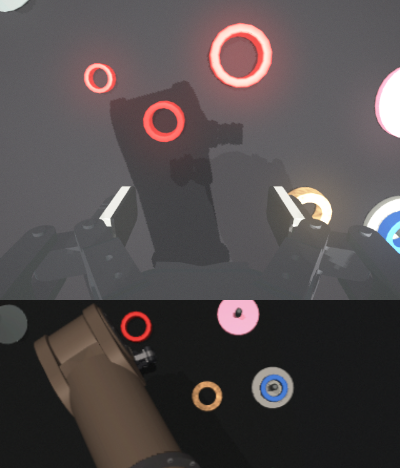

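The top crop shows the blue ring seated on the grey stand with the spindle through it, at (503,-74). The 46 mm red ring is at (262,193) in the wrist image, i.e. (533,273.5) mm. I'll grip that one now.

Request:
apply_moves([
  [[0.03,0.3,0,0],[0.03,0.48,0,0],[0.03,0.48,-0.3,0],[0.03,0.48,-0.7,0],[0.03,0.48,-1,0],[0.03,0.48,-1,0]],
], claw=0.8)

```text
time_s: 12.55
tool_pos: [0.5301, 0.271, 0.0362]
tool_rot: [0.984, 0.178, -0.004, 0.002]
ft_force: [0.0, -1.0, 0.2]
width: 0.0685
gripper_force: 0.0
```

Request:
apply_moves([
  [[0,0,-0.15,0],[0,0,-0.3,0],[0,0,-0.42,0],[0,0,-0.5,0],[0,0,-0.55,0],[0,0,-0.55,0],[0,0,-0.55,0]],
])

```text
time_s: 13.25
tool_pos: [0.5331, 0.2738, -0.0147]
tool_rot: [0.984, 0.178, 0.0, -0.0]
ft_force: [0.0, -0.0, -0.9]
width: 0.0682
gripper_force: 0.0
```

Request:
apply_moves([
  [[0,0,0,0],[0,0,0,0],[0,0,0,0],[0,0,0,0],[0,0,0,0],[0,0,0,0]],
], claw=0, squeeze=30)

```text
time_s: 13.85
tool_pos: [0.5333, 0.2739, -0.0141]
tool_rot: [0.984, 0.178, 0.001, -0.0]
ft_force: [-0.6, -0.2, 5.8]
width: 0.0444
gripper_force: 30.4
```

Request:
apply_moves([
  [[0,0,0.1,0],[0,0,0.4,0],[0,0,0.8,0],[0,0,1,0],[0,0,1,0]],
])

```text
time_s: 14.35
tool_pos: [0.5348, 0.2748, 0.089]
tool_rot: [0.984, 0.178, 0.003, -0.001]
ft_force: [-0.1, 0.0, -1.3]
width: 0.0444
gripper_force: 31.2
```

Request:
apply_moves([
  [[-0.03,-0.3,0.2,0],[-0.06,-0.65,0.2,0],[-0.1,-1,0.2,0],[-0.1,-1,0.2,0]],
])

```text
time_s: 14.75
tool_pos: [0.522, 0.1669, 0.1041]
tool_rot: [0.985, 0.175, -0.002, 0.002]
ft_force: [0.2, 0.0, -1.8]
width: 0.0445
gripper_force: 31.3
```

Request:
apply_moves([
  [[-0.05,-0.5,0,0],[-0.1,-1,0,0],[-0.1,-1,0,0]],
])

```text
time_s: 15.05
tool_pos: [0.5114, 0.0652, 0.1039]
tool_rot: [0.985, 0.173, -0.002, 0.002]
ft_force: [0.4, 0.2, -0.8]
width: 0.0443
gripper_force: 31.3
```

Request:
apply_moves([
  [[-0.05,-0.4,0,0],[-0.08,-0.7,0,0],[-0.08,-0.9,0,0],[-0.08,-0.9,0,0],[-0.08,-0.9,0,0]],
])

```text
time_s: 15.55
tool_pos: [0.5046, -0.0163, 0.1046]
tool_rot: [0.984, 0.177, -0.0, -0.0]
ft_force: [-0.8, 0.8, -0.8]
width: 0.0444
gripper_force: 31.4
```

```bash
python3 - <<'E'
from h import *
w=snap('wrist','w6.png'); st=arm.state(); print(st['time_s'],st['tool_pos'],st['width'],st['ft_force'])
for z in (.125,.135,.14): print(z,blobs(w,*RED,z,300)) 
print(blobs(w,*BLUE,.03,300))
E
```

```text
15.6 [ 0.50468577 -0.01543656  0.1046867 ] 0.04449522288474294 [ 1.24175772  0.12554489 -1.47170444]
0.125 [([323, 320], [499.6, -17.7], [42.8, 53.6], 55.3)]
0.135 [([323, 320], [504.7, -15.9], [39.7, 49.7], 51.3)]
0.14 [([323, 320], [507.3, -14.9], [38.2, 47.7], 49.3)]
[([400, 252], [518.2, -57.3], [20.0, 46.1], 49.2)]
```

View pics/w6.png

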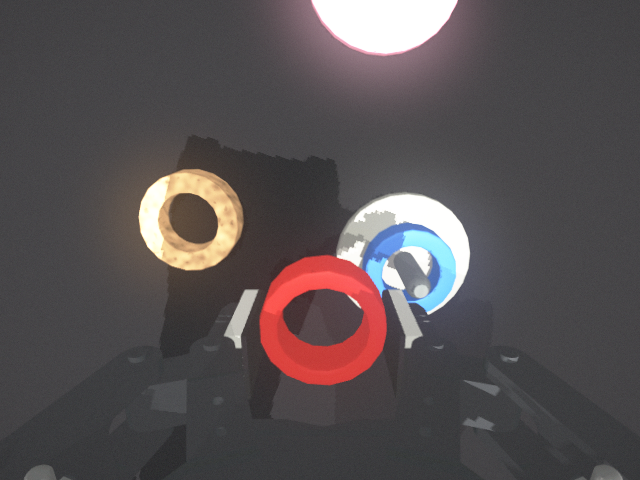

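The red ring is held level at (323,320), and the blue ring lies flat on the stand at about (410,265). I'll move over the spindle and lower.

Request:
apply_moves([
  [[0,-0.3,0,0],[0,-0.5,0,0],[0,-0.58,0,0],[0,-0.58,0,0],[0,-0.58,-0.1,0],[0,-0.58,-0.3,0],[0,-0.58,-0.5,0],[0,-0.58,-0.65,0],[0,-0.58,-0.78,0],[0,-0.58,-0.86,0],[0,-0.58,-0.86,0],[0,-0.58,-0.86,0]],
])

```text
time_s: 16.8
tool_pos: [0.5051, -0.0741, 0.0192]
tool_rot: [0.984, 0.178, 0.0, -0.0]
ft_force: [0.1, 0.5, -1.3]
width: 0.0443
gripper_force: 31.4
```

Request:
apply_moves([
  [[0,0,-0.01,0],[0,0,-0.02,0],[0,0,-0.03,0],[0,0,-0.03,0]],
])

```text
time_s: 17.2
tool_pos: [0.5049, -0.0745, 0.0161]
tool_rot: [0.984, 0.178, 0.0, 0.0]
ft_force: [-0.0, 0.5, -1.4]
width: 0.0447
gripper_force: 31.4
```

Request:
apply_moves([
  [[0,0,-0.01,0],[0,0,-0.015,0],[0,0,-0.015,0]],
])

```text
time_s: 17.5
tool_pos: [0.505, -0.0745, 0.0157]
tool_rot: [0.984, 0.178, 0.0, 0.0]
ft_force: [-5.3, -0.1, 17.3]
width: 0.0448
gripper_force: 32.9
```

Request:
apply_moves([
  [[0,0,0.005,0],[0,0,0.005,0],[0,0,0.005,0],[0,0,0.005,0],[0,0,0.005,0]],
], claw=0.85)

```text
time_s: 18.0
tool_pos: [0.5048, -0.0744, 0.0149]
tool_rot: [0.984, 0.178, -0.0, -0.0]
ft_force: [0.2, 0.1, -0.5]
width: 0.0723
gripper_force: 0.0
```

Request:
apply_moves([
  [[0,0,0.1,0],[0,0,0.4,0],[0,0,0.8,0],[0,0,1,0],[0,0,1,0]],
])

```text
time_s: 18.5
tool_pos: [0.507, -0.0745, 0.1187]
tool_rot: [0.984, 0.178, 0.003, 0.001]
ft_force: [0.5, -0.2, -0.3]
width: 0.0728
gripper_force: 0.0
```

Request:
apply_moves([
  [[0,-0.4,0.3,0],[0,-0.8,0.5,0],[0,-1,0.5,0],[0,-1,0.5,0],[0,-1,0.5,0]],
])

```text
time_s: 19.0
tool_pos: [0.5043, -0.1742, 0.1644]
tool_rot: [0.984, 0.178, -0.001, -0.0]
ft_force: [0.3, 0.6, 0.4]
width: 0.0727
gripper_force: 0.0
```

```bash
python3 - <<'E'
from h import *
t=snap('top','t7.png'); s=snap('scene','s7.png'); st=arm.state(); print(st['time_s'],st['tool_pos'],st['ft_force'])
print(blobs(t,*BLUE,.03)[:1],blobs(t,*RED,.048),blobs(t,*CORK,.02))
a=cv2.imread('pics/t7.png')[200:320,260:420];b=cv2.imread('pics/s7.png')[120:270,200:400]
cv2.imwrite('pics/m7.png',np.hstack([cv2.resize(a,(400,300)),cv2.resize(b,(400,300))]))
E
```

```text
19.1 [ 0.50451192 -0.1729327   0.16437484] [-0.64265272  0.16792976  0.4279552 ]
[([360, 263], [503.3, -74.3], [55.1, 55.9], 57.6)] [([361, 263], [503.9, -74.2], [40.4, 42.2], 43.3), ([167, 237], [549.8, 351.0], [31.0, 33.0], 34.0), ([229, 205], [624.2, 218.2], [62.3, 63.9], 65.2)] [([480, 446], [95.7, -359.3], [135.1, 202.9], 201.0), ([296, 271], [483.4, 66.3], [62.4, 63.0], 65.2), ([508, 254], [533.6, -411.9], [29.8, 132.7], 121.8), ([477, 308], [378.8, -343.1], [138.1, 437.4], 437.4), ([546, 206], [647.2, -509.6], [55.0, 59.5], 61.3), ([493, 76], [800.4, -254.7], [133.5, 276.3], 153.8)]
```

View pics/m7.png

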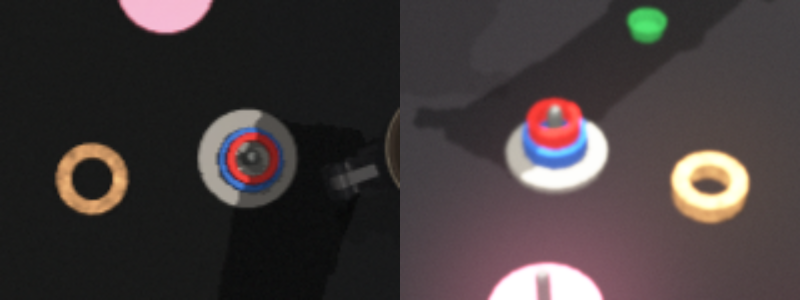

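Blue lies flat on the base with red flat and concentric on top. The cork hasn't moved, still at (483.4,66.3) mm, and the gripper is clear.

```bash
python3 -c "
from workcell import arm
print(arm.finish_job())"
```

```text
the job is handed in; nothing more can be done
None
```

The blue ring is flat on the stand's base with the 46 mm red ring flat on top, both released, the cork ring unmoved, and the job was handed in at about 19 s; the first grip on the blue ring closed on air (the reported TCP put the fingertips about 40 mm too low) and was redone.

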